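# Lid up the bulk canister and lift off its cover

## Task

Close up the white canister on the sorting table with its vent open: pull the red vent knob on its side fully out, gently lower the nested pair of lids onto the canister until inner and outer lid are both fully seated, then push the vent knob fully home. Then lift the green outer lid alone, so that the seal can be inspected: the yellow inner lid stays seated and undisturbed, and you finish still holding the outer lid roughly level, at least 10 cm above where it sat. Never drop the lids or part them anywhere but on the canister, and leave the other goods where they stand.

Things in the scene. Friction and masses are not known exactly. Their poses are not given: they have to be found in the camera images.
- canister: White round canister, 112 mm across, on a fixed 150 x 130 x 6 mm base plate. Origin: centre of its foot on the table, z up. Rim 100 mm up, mouth 104 mm wide; 12 mm down in it (88 mm up) a ledge of 84 mm inside diameter seats the inner lid. Its vent sticks out along its own +y: a sleeve of 22 mm diameter, axis 70 mm up, reaching 83 mm from the canister's axis, a stub below it, the red knob beyond.
- vent_knob (a joint): Travel of the red vent knob: 0 = home (pushed in), 0.025 m = fully out; it moves outward along the canister's +y axis. Detented: a snap spring presses it to whichever end is nearer (about 5.5 N to start it from either end, none needed past the middle) and it stays there.
- vent_grip (a point): Centre of the red vent knob, a disc 32 mm in diameter and 16 mm thick along its axis (the canister's y axis, level), 70 mm above the table. 98 mm from the canister's axis when home, 123 mm when out; it moves with the knob. 7 mm are free between knob and sleeve when home.
- inner_lid: Yellow disc, 98 mm wide, 10 mm thick, with a black knob 30 mm wide on a 22 mm stem, knob 45 to 67 mm above the origin. Origin: centre of its underside, z up. About 0.18 kg. Starts flat on the table, its knob up through the outer lid's collar: lifted by this knob, it brings the outer lid along. Seated: origin 88 mm above the table on the canister's axis, 3 mm play all round.
- inner_knob (a point): Centre of the inner lid's black knob, 56 mm above the inner lid's underside.
- outer_lid: Green plate, 132 mm wide, 5 mm thick, skirt 8 mm down (126 mm inside), with an open aluminium collar 25 mm tall on top, 50 mm outside, 41 mm inside. Origin: centre of the plate's underside, z up. About 0.16 kg. Lies loose on the inner disc (5.5 mm play about the knob). Seated: on the rim, origin 100 mm up, 2 mm clear of the inner disc; the black knob begins 3 mm above the collar.
- collar (a point): Centre of the outer lid's collar, 18 mm above the outer lid's origin (the collar runs from 5 to 30 mm above that origin).
- soup_can: Bystander, not to be moved: red-labelled food can, 66 mm diameter, 100 mm tall, standing close beside the canister. Origin at the centre of its foot.
- fish_can: Bystander, not to be moved: low blue-labelled can, 84 mm diameter, 45 mm tall, standing near the lids. Origin at the centre of its foot.
- corn_can: Bystander, not to be moved: yellow-labelled food can, 72 mm diameter, 108 mm tall. Origin at the centre of its foot.
- sauce_jar: Bystander, not to be moved: amber jar with a green cap, 68 mm diameter, 120 mm tall. Origin at the centre of its foot.
- pasta_box: Bystander, not to be moved: blue carton 50 x 130 x 170 mm tall, standing. Origin at the centre of its foot.
- scoop: Bystander, not to be moved: white-handled serving spoon 190 mm long, under 25 mm high, lying flat near the blue carton. Origin at its middle on the table.
There are look-alikes about, which are no part of the job. What is shaped like the inner_lid but pink is not meant. Leave any blue look-alike of the canister alone.

How it is judged:
On the way, in this order (a step that is already met when the one before it is completed fails the run):
1. the vent knob is pulled fully out (value of joint vent_knob above 0.021 m), for 0.1 s.
2. inner and outer lid are both seated on the canister, with the vent still out (value of joint vent_knob above 0.021 m and z of inner_lid in the frame of canister between 0.085 and 0.0915 m and horizontal distance between inner_lid and canister below 0.006 m and angle between each of inner_lid, outer_lid's own z axis and vertical below 0.06 rad and z of outer_lid in the frame of canister between 0.097 and 0.1035 m and horizontal distance between outer_lid and canister below 0.01 m), for 0.2 s.
3. the vent knob is pushed home with both lids seated (value of joint vent_knob below 0.003 m and z of inner_lid in the frame of canister between 0.085 and 0.0915 m and horizontal distance between inner_lid and canister below 0.006 m and angle between each of inner_lid, outer_lid's own z axis and vertical below 0.06 rad and z of outer_lid in the frame of canister between 0.097 and 0.1035 m and horizontal distance between outer_lid and canister below 0.01 m), for 0.2 s.
At the end, for the whole second after the job is handed in: Vent knob home (3 mm); inner lid level (0.06 rad) on the canister's ledge (3.5 mm in height, 6 mm sideways), at rest, not touched by the gripper; the gripper holds the outer lid still, within 0.35 rad of level, at least 85 mm above its seat, touching neither inner lid nor canister (value of joint vent_knob below 0.003 m and z of inner_lid in the frame of canister between 0.085 and 0.0915 m and horizontal distance between inner_lid and canister below 0.006 m and angle between inner_lid's own z axis and vertical below 0.06 rad and linear speed of inner_lid below 0.02 m/s and z of outer_lid in the frame of canister above 0.185 m and angle between outer_lid's own z axis and vertical below 0.35 rad and contact force between the fingers and outer_lid above 1 N and contact force between each of outer_lid, the fingers and inner_lid below 0.1 N and contact force between outer_lid and canister below 0.1 N and linear speed of outer_lid below 0.05 m/s); the arm keeps its last pose, push and grip.
It fails at once if the lids are parted while the inner lid is not seated in the canister (z of outer_lid in the frame of inner_lid above 0.022 m and (not (z of inner_lid in the frame of canister below 0.0915 m) or not (z of inner_lid in the frame of canister above 0.085 m) or not (horizontal distance between inner_lid and canister below 0.006 m) or not (angle between inner_lid's own z axis and vertical below 0.06 rad))).
It fails at once if the lids are dropped ((linear speed of inner_lid above 0.5 m/s and contact force between the fingers and inner_lid below 0.05 N and contact force between the fingers and outer_lid below 0.05 N) or (linear speed of outer_lid above 0.5 m/s and contact force between the fingers and inner_lid below 0.05 N and contact force between the fingers and outer_lid below 0.05 N)).
It fails at once if the inner lid is pressed or struck hard (contact force between inner_lid and canister above 60 N).
It fails at once if one of the other goods is moved more than 3 cm (distance of any of soup_can, fish_can, corn_can, sauce_jar, pasta_box, scoop from where it was at the start of the episode above 0.03 m).
It fails at once if one of the standing goods is tipped (angle between any of soup_can, fish_can, corn_can, sauce_jar, pasta_box's own z axis and vertical above 0.4 rad).
It also fails if it takes over 72 s, if anything falls off the work surface, if the arm or the gripper's body presses on something with over 40 N, if the wrist force passes 120 N, or if a joint passes its speed limit or range.

## Robot

A 6-joint arm with a two-finger parallel gripper is mounted at the origin on the work surface. World frame = base frame: x ahead of the robot, y to its left, z up, the work surface at z = 0. Lengths are in m, angles in rad, forces in N, time in s.
With the tool pointing down it reaches from about 0.275 to 0.875 m from the base axis. Payload 12.5 kg.
Tool frame: the origin (TCP) lies on the centre line of the jaws, within the pads' length; the fingertips stand env.nose_length ahead of it and the grasp point (between the pads) lies 3 mm ahead of it (env.nose_length is the distance from the TCP to the fingertips, in m); z points along the fingers, y is the line along which they close (so a half turn about z gives the same grasp; the last joint's range is limited). The gripper opens to 85 mm and grips with 20 to 120 N. Pads are 22 mm wide; open, the fingers measure 114 mm over their backs; the gripper's body (76 mm by 85 mm) begins 54 mm behind the grasp point. The pads swing forward as they close: fully open they stand 13 mm farther back than shut.
Start: joints at [1.127, 0.351, 1.652, -0, 1.139, -0.085], TCP at [0.193, 0.515, 0.253] pointing down, gripper open.
Joint ranges: [-2.75, 2.75], [-0.79, 2.1], [0.01, 2.65], [-1.57, 4.71], [0.07, 3.14], [-2.87, 2.87]. Speed limits (rad/s): [2.22, 2.22, 2.79, 3.14, 3.14, 3.14].

## Interface

Orientations are given as a unit quaternion [w, x, y, z].
In Python, from rig import env, camera, camera_model gives the robot as it stands. The module is installed in compiled form; this text tells all that it offers.
- The arm moves only by the shell command python3 -m creep 'ROWS' [FORCE]. ROWS is JSON, a list of rows, each a list of 5 numbers: the shift along the tool's x, y, z as a fraction of full scale, then the turn about the tool's z as a fraction of full scale, then the closure, from 0 (fully open) to 1 (shut). A call has 1 to 20 rows; each row shifts and turns the commanded pose from where the row before left it, along the tool's axes as they then stand; what a row does not reach is not made up. Full scale, the value 1, is 25 cm for a shift and 45 degrees for a turn. A row lasts 1/8 s, in which the tool goes at most 62.5 mm and 10.7 degrees, less where a joint would pass 70% of its speed; a pose out of reach is approached as far as the arm can. A call with a number of a shift or a turn outside -1 to 1 is refused whole. A call with a gripper value outside its range is refused whole. The fingers move at their own pace and stop on an object; FORCE is the grip in N (left out, the last holds). Time passes only in rows, so rows that do not move let the fingers close. It gives the time, the measured TCP pose, the force, the opening and the grip force at its end, in the units of the state.
- env.observe(): the state, without advancing time (a new reading comes with each control period).
- camera(name): name is "scene" or "top" or "wrist"; returns (picture, depth): 400x640x3 uint8, red, green, blue; 400x640 float32, m along the optical axis (not along the pixel's ray), 0 where there is no reading.
- camera_model(name): a dict with "fx", "fy", "cx", "cy" (pixels), "R" (3x3) and "t" (3): a world point X has camera coordinates R X + t; the wrist camera has in their place "hand_eye" (4x4, takes a point from camera to tool coordinates, whose origin is the TCP and whose axes are the flange's). Camera axes: x right, y down, z forward; pixel columns grow to the right and rows downward; lengths in m; the calibration is good to about 2 mm. A picture is of the moment at which its call begins: read the wrist's pose just before it. camera_model takes no time and is no camera call.
- env.job_done(): hands the job in; it is judged then, once.
The state is a dict: "clock": time; "joint_positions": joint angles; "qd": joint speeds; "joint_efforts": joint torques, N m; "tcp_pos": TCP position; "tcp_rot": TCP orientation; "force": force on the tool from outside, world axes, zero at the start; "moment": the same for the moment, N m; "finger_gap": opening from 0.0 (shut) to 1.0 (fully open); "gripper_force": force on a finger pad.
Only numpy, scipy, OpenCV 4.12 (cv2) and the standard library are available. Lean on these libraries where they do the work, as an engineer would, in place of code of your own. Each camera call takes 0.05 s, during which the arm holds its last target. There are 200 camera calls.

## Working session

There is one attempt and no reset: what is moved stays moved. The work goes in short steps, Python scripts to look and compute and a shell command to move; the robot and the scene stay as the last step left them, time stands still between calls to the robot, and variables do not carry over. Pictures are saved under pics/ and viewed, at most 10 in all, crops included, and the job is handed in when it is done.

```bash
mkdir -p pics
python3 - <<'E'
from rig import env,camera,camera_model
import cv2,numpy as np
for n in("scene","top"):
    p,d=camera(n); cv2.imwrite(f"pics/{n}0.png",p[:,:,::-1]); np.savez(f"{n}0.npz",p=p,d=d)
    m=camera_model(n);print(n,m)
print(env.nose_length,env.observe())
E
```

```text
scene {'fx': 375.53874878942423, 'fy': 375.53874878942423, 'cx': 316.0293943659697, 'cy': 203.0810380821223, 'R': array([[ 0.40356296,  0.91470188,  0.02138691],
       [ 0.61151432, -0.25226315, -0.74994236],
       [-0.68057856,  0.31572736, -0.66115736]]), 't': array([-0.2314178 , -0.23988295,  1.31581323])}
top {'fx': 395.62432578310455, 'fy': 395.62432578310455, 'cx': 319.0587640038495, 'cy': 194.4248705360741, 'R': array([[-0.02649452, -0.99963029,  0.00610977],
       [-0.98847484,  0.02528658, -0.14925845],
       [ 0.14904877, -0.00999389, -0.98877934]]), 't': array([0.02630259, 0.49787536, 1.09637355])}
0.022 {'clock': 0.1, 'joint_positions': array([ 1.12737079e+00,  3.51172086e-01,  1.65235004e+00, -7.77055571e-06,
        1.13907735e+00, -8.46333707e-02]), 'qd': array([-0.00080469, -0.00269344, -0.00124236,  0.00037771,  0.00148151,
       -0.00055067]), 'joint_efforts': array([ 1.24452545e-03, -5.06841981e+01, -2.91880059e+01, -2.57742977e-05,
        2.58813307e-03, -2.07481656e-05]), 'tcp_pos': array([0.19300963, 0.51473842, 0.25282168]), 'tcp_rot': array([-1.27971567e-04,  1.78433758e-01,  9.83951798e-01, -4.86889836e-04]), 'force': array([-0.63387102, -0.38232955,  0.2080483 ]), 'moment': array([-0.01470329, -0.02371557,  0.02416638]), 'gripper_force': 0.0, 'finger_gap': 1.0021246452650698}
```

View pics/top0.png

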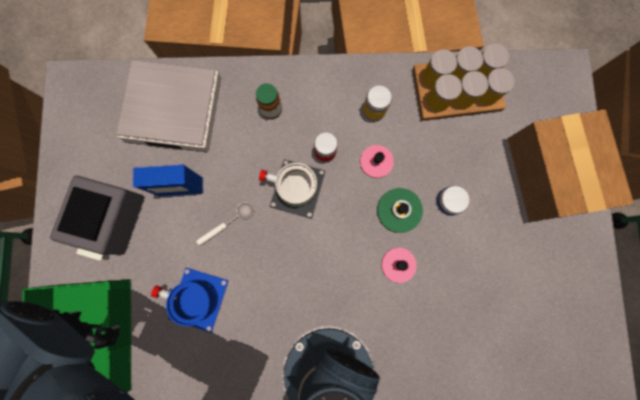

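View pics/scene0.png

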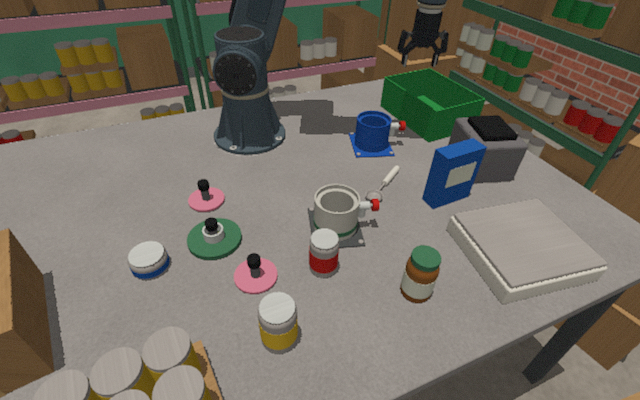

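The top picture shows the lid stack, the green plate with a black knob, at (401,210). The pink-disc look-alikes are at (377,161) and (400,266). The white canister is at (296,184) with its red knob at (264,176), and the blue canister look-alike is at (192,300). The targets are the white canister and the green stack, since the task excludes the pink and blue ones. Next I'll measure both and confirm them in one enlarged crop.

```bash
cat > h.py <<'E'
import numpy as np,cv2
from rig import env,camera,camera_model
from scipy.spatial.transform import Rotation as Ro
from scipy.optimize import least_squares
def cloud(n,d,pose=None):
    m=camera_model(n);v,u=np.mgrid[:400,:640]
    P=np.stack([(u-m['cx'])/m['fx']*d,(v-m['cy'])/m['fy']*d,d],-1)
    if n!="wrist": return (P-m['t'])@m['R']
    H=m['hand_eye'];P=P@H[:3,:3].T+H[:3,3]
    return P@rot(pose).as_matrix().T+pose['tcp_pos']
def rot(s): 
    w,x,y,z=s['tcp_rot'];return Ro.from_quat([x,y,z,w])
def circ(xy,r=None):
    c0=xy.mean(0)
    f=lambda p:np.hypot(*(xy-p[:2]).T)-(r or p[2])
    return least_squares(f,[*c0,.04],loss='soft_l1',f_scale=.002).x
def hsv(p): return cv2.cvtColor(p,cv2.COLOR_RGB2HSV)
def near(P,c,r): return np.hypot(P[...,0]-c[0],P[...,1]-c[1])<r
E
python3 - <<'E'
from h import *
a=np.load("top0.npz");p,d=a['p'],a['d'];X=cloud("top",d);h=hsv(p);H,S,V=[h[...,i].astype(int) for i in range(3)]
for nm,(u,v) in dict(can=(296,184),knob=(264,176),lid=(401,210),soup=(325,142),fish=(455,198),floor=(340,240),pinkA=(377,161),pinkB=(400,266)).items(): print(nm,X[v,u].round(4))
c=X[184,296]; z=X[...,2]
m=near(X,c,.075)&(z>.094)&(z<.106);print('rim n',m.sum(),circ(X[m][:,:2]).round(4),z[m].mean())
red=((H<8)|(H>172))&(S>140)&(V>60);k=red&near(X,X[176,264],.05)&(z>.04);print('knob',k.sum(),X[k].mean(0),np.ptp(X[k],0),z[k].max())
g=(H>60)&(H<95)&(S>80)&near(X,X[210,401],.09)&(z<.03)&(z>.005);print('green',g.sum(),circ(X[g][:,:2]),X[g].mean(0))
b=near(X,X[210,401],.05)&(z>.056);print('blk',b.sum(),X[b].mean(0),z[b].max())
s=near(X,X[142,325],.05)&(z>.09);print('soup',s.sum(),X[s].mean(0),circ(X[s][:,:2],.033)[:2] if s.sum() else'')
E
python3 - <<'E'
import cv2
p=cv2.imread('pics/top0.png')
cv2.imwrite('pics/crop0.png',cv2.resize(p[120:290,240:480],None,fx=3.3,fy=3.3,interpolation=cv2.INTER_CUBIC))
E
```

```text
can [0.535  0.0801 0.0115]
knob [0.5467 0.1645 0.0841]
lid [ 0.4442 -0.2123  0.0687]
soup [ 0.6355 -0.0064  0.0978]
fish [ 0.4768 -0.3727  0.0467]
floor [ 0.3684 -0.0446 -0.0029]
pinkA [ 0.5869 -0.1538  0.0603]
pinkB [ 0.2915 -0.2015  0.0653]
rim n 209 [0.5229 0.0754 0.0537] 0.09957996453693194
knob 60 [0.55007764 0.16962398 0.08257776] [0.0276355  0.01939676 0.0177008 ] 0.089497594470243
green 1169 [ 0.45146324 -0.22157031  0.04985187] [ 0.44934555 -0.21847112  0.01477357]
blk 97 [ 0.44989953 -0.22140184  0.06586591] 0.07026720876289998
soup 391 [ 0.63120941 -0.00841026  0.09915539] [ 0.63047661 -0.02667214]
```

View pics/crop0.png

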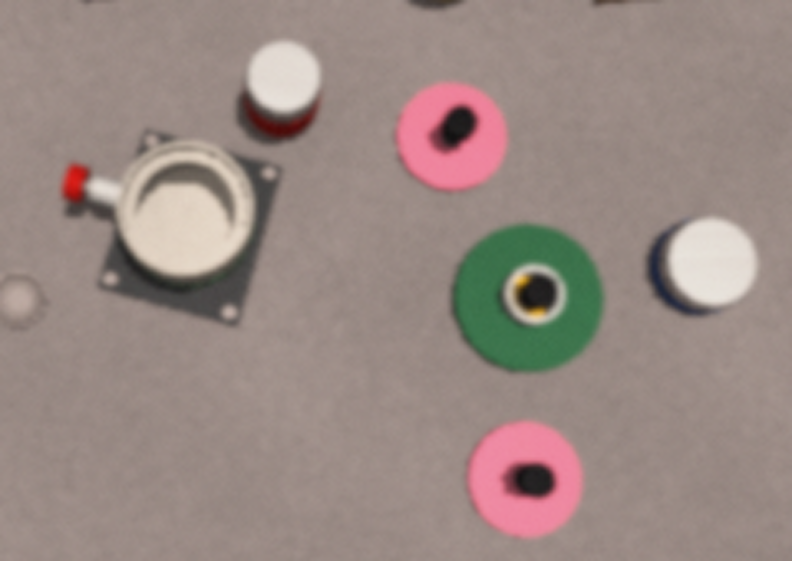

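The crop confirms it: yellow shows inside the collar of the green plate (crop 520,285), and the white canister with its red knob is at crop (75,185). I'll move above the vent knob.

```bash
cat >> h.py <<'E'
def plan(target,ydir=None):
    s=env.observe();R=rot(s).as_matrix();s_=R.T@(np.array(target)-s['tcp_pos'])/.25
    t=0
    if ydir is not None:
        y=R[:2,1];a=np.degrees(np.arctan2(y[0]*ydir[1]-y[1]*ydir[0],y@np.array(ydir)))
        t=-(((a+90)%180)-90)/45
    print('shift',s_.round(4),'turn',round(t,4),'clk',round(s['clock'],2),'tcp',s['tcp_pos'].round(4),'yaw_y',np.degrees(np.arctan2(R[1,1],R[0,1])).round(2),'F',s['force'].round(1),'gap',round(s['finger_gap'],3),'q6',s['joint_positions'][5].round(2))
E
python3 -c "
from h import *
plan([.523,.190,.23],[.961,-.277])
print(camera_model('wrist'))"
```

```text
shift [-1.692  -0.7527  0.0919] turn 1.9005 clk 0.1 tcp [0.193  0.5147 0.2528] yaw_y 69.44 F [-0.6 -0.4  0.2] gap 1.002 q6 -0.08
{'fx': 319.8596804676693, 'fy': 319.8596804676693, 'cx': 317.1868040981259, 'cy': 198.44796196112947, 'hand_eye': array([[ 1.14948656e-03, -9.54707197e-01, -2.97544697e-01,
         7.70002507e-02],
       [ 9.99999277e-01,  9.92336746e-04,  6.79207870e-04,
         6.21896868e-04],
       [-3.53180106e-04, -2.97545262e-01,  9.54707648e-01,
        -1.19688906e-01],
       [ 0.00000000e+00,  0.00000000e+00,  0.00000000e+00,
         1.00000000e+00]])}
```

```bash
python3 -m creep '[[-0.141,-0.063,0.008,0,0],[-0.141,-0.063,0.008,0,0],[-0.141,-0.063,0.008,0,0],[-0.141,-0.063,0.008,0,0],[-0.141,-0.063,0.008,0,0],[-0.141,-0.063,0.008,0,0],[-0.141,-0.063,0.008,0,0],[-0.141,-0.063,0.008,0,0],[-0.141,-0.063,0.008,0,0],[-0.141,-0.063,0.008,0,0],[-0.141,-0.063,0.008,0,0],[-0.141,-0.063,0.008,0,0]]'; python3 -m creep '[[0,0,0,0.2375,0],[0,0,0,0.2375,0],[0,0,0,0.2375,0],[0,0,0,0.2375,0],[0,0,0,0.2375,0],[0,0,0,0.2375,0],[0,0,0,0.2375,0],[0,0,0,0.2375,0],[0,0,0,0,0]]'
python3 - <<'E'
from h import *
s=env.observe();p,d=camera("wrist");cv2.imwrite("pics/w1.png",p[:,:,::-1]);np.savez("w1.npz",p=p,d=d)
X=cloud("wrist",d,s);h=hsv(p);H,S,V=[h[...,i].astype(int) for i in range(3)];z=X[...,2]
red=((H<8)|(H>172))&(S>140)&(V>50)&(d>0)&near(X,[.55,.17],.05);k=X[red]
print('knob',len(k),k.mean(0),k.min(0),k.max(0))
top=k[k[:,2]>.08];print(top.mean(0))
m=near(X,[.523,.0755],.08)&(z>.094)&(z<.106);xy=X[m][:,:2];c=circ(xy);print('rim',m.sum(),c)
u=np.array([.277,.961]);print('along',np.percentile((k[:,:2]-c[:2])@u,[2,50,98]),'side',np.percentile((k[:,:2]-c[:2])@np.array([.961,-.277]),[2,50,98]))
# sleeve axis
q=(V>90)&(S<80)&(z>.072)&(z<.09)&near(X,[.546,.148],.03);print('sleeve',q.sum(),X[q].mean(0) if q.sum() else '')
plan([.55,.17,.2],[.961,-.277])
E
```

```text
clock: 1.6
tcp_pos: [0.5235, 0.1884, 0.2289]
tcp_rot: [-0.0, 0.178, 0.984, -0.0]
force: [-0.6, 0.3, 0.5]
finger_gap: 1.001
gripper_force: 0.0
clock: 2.72
tcp_pos: [0.5226, 0.1894, 0.229]
tcp_rot: [-0.0, 0.799, 0.602, -0.0]
force: [-0.3, 0.0, 0.4]
finger_gap: 1.002
gripper_force: 0.0
knob 717 [0.5512479  0.1730275  0.07928708] [0.53591681 0.13829304 0.00340594] [0.56689616 0.18200282 0.08622276]
[0.55218498 0.17132764 0.08324393]
rim 2007 [0.52346695 0.0779576  0.05348111]
along [0.08996337 0.09998378 0.10506326] side [-0.01279015  0.00015288  0.01464008]
sleeve 988 [0.54227019 0.13975538 0.07908205]
shift [-0.045   0.1264  0.1163] turn 0.0057 clk 2.77 tcp [0.5227 0.1894 0.2291] yaw_y -15.82 F [-0.6  1.2 -0.3] gap 0.998 q6 0.54
```

View pics/w1.png

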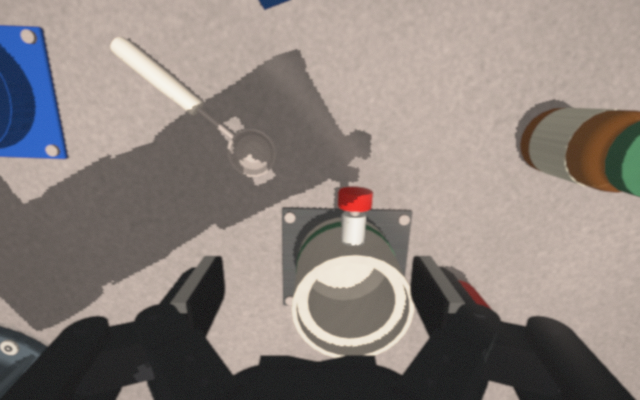

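The wrist view shows the red knob at (355,198) with its vent axis vertical in the image, and both sides are clear for the jaws. I'll go down around it and close.

```bash
python3 -m creep '[[-0.0185,0.0635,0,0.0057,0],[-0.0185,0.0635,0,0,0],[0,0,0.1,0,0],[0,0,0.1,0,0],[0,0,0.1,0,0],[0,0,0.1,0,0],[0,0,0.1,0,0],[0,0,0.08,0,0],[0,0,0.056,0,0],[0,0,0,0,0],[0,0,0,0,0.4],[0,0,0,0,0.7],[0,0,0,0,0.8],[0,0,0,0,0.8],[0,0,0,0,0.8],[0,0,0,0,0.8]]' 40
```

```text
clock: 4.78
tcp_pos: [0.5531, 0.1714, 0.0715]
tcp_rot: [0.002, 0.8, 0.6, 0.002]
force: [8.5, -5.4, -0.5]
finger_gap: 0.358
gripper_force: 41.3
```

```bash
python3 -m creep '[[0,0.008,0,0,0.8],[0.02,0,0,0,0.8],[0.02,0,0,0,0.8],[0.02,0,0,0,0.8],[0.02,0,0,0,0.8],[0.02,0,0,0,0.8],[0.01,0,0,0,0.8],[0,0,0,0,0.8],[0,0,0,0,0.8]]' 40; python3 -c "
from h import *
plan([.5506,.1717,.07])"
```

```text
clock: 5.9
tcp_pos: [0.5606, 0.1954, 0.0714]
tcp_rot: [0.001, 0.8, 0.6, -0.001]
force: [-2.6, -18.5, 12.6]
finger_gap: 0.361
gripper_force: 42.3
shift [-0.1023 -0.0119  0.0059] turn 0 clk 5.9 tcp [0.5606 0.1954 0.0714] yaw_y -16.3 F [ -2.6 -18.5  12.6] gap 0.361 q6 0.55
```

```bash
python3 -m creep '[[-0.006,0,0,0,0.8],[0,0,0,0,0.3],[0,0,0,0,0],[0,0,0,0,0],[0,0,0,0,0],[0,0,-0.1,0,0],[0,0,-0.15,0,0],[0,0,-0.2,0,0],[0,0,-0.2,0,0],[0,0,0,0,0]]'
python3 - <<'E'
from h import *
s=env.observe();p,d=camera("wrist");np.savez("w2.npz",p=p,d=d)
X=cloud("wrist",d,s);h=hsv(p);H,S,V=[h[...,i].astype(int) for i in range(3)];z=X[...,2]
red=((H<8)|(H>172))&(S>140)&(V>50)&(d>0)&near(X,[.556,.19],.06);k=X[red]
c=np.array([.5235,.0777]);u=np.array([.277,.961])
m=near(X,c,.08)&(z>.094)&(z<.106)&(V>100);cc=circ(X[m][:,:2]);print('rim',m.sum(),cc)
print('along',np.percentile((k[:,:2]-c)@u,[2,50,98]),'side',np.median((k[:,:2]-c)@np.array([.961,-.277])))
plan([.36,-.2216,.23],[0.277,.961])
E
```

```text
clock: 7.15
tcp_pos: [0.5614, 0.1966, 0.2368]
tcp_rot: [0.001, 0.8, 0.6, 0.003]
force: [-0.1, -0.1, -0.3]
finger_gap: 1.001
gripper_force: 0.0
rim 1507 [0.52378422 0.07798792 0.05346874]
along [0.11524121 0.12522032 0.1303021 ] side 0.0020231734345053814
shift [-1.8296 -0.3     0.0132] turn 1.995 clk 7.2 tcp [0.5604 0.1963 0.2342] yaw_y -16.31 F [ 0.5  0.5 -0.1] gap 1.001 q6 0.54
```

The vent is fully out: the knob measures about 123 mm from the canister axis. Next I'll go over the lid stack.

```bash
python3 -m creep '[[-0.12,0.005,0,0,0],[-0.18,0.005,0,0,0],[-0.18,0.005,0,0,0],[-0.18,0.005,0,0,0],[-0.18,0.005,0,0,0],[-0.18,0.005,0,0,0],[-0.18,0.005,0,0,0],[-0.18,0.005,0,0,0],[-0.18,0.005,0,0,0],[-0.168,0,0,0,0],[0,0,0,0,0],[0,0,0,0,0]]'
cat > lid.py <<'E'
from h import *
import sys
s=env.observe();p,d=camera("wrist");cv2.imwrite(f"pics/{sys.argv[1]}.png",p[:,:,::-1])
X=cloud("wrist",d,s);h=hsv(p);H,S,V=[h[...,i].astype(int) for i in range(3)];z=X[...,2]
c=np.array([.450,-.2215]);z0=float(sys.argv[2]) if len(sys.argv)>2 else 0
g=(H>60)&(H<95)&(S>80)&near(X,c,.09)&(z<.03)&(z>.005);r=np.hypot(*(X[...,:2]-X[g][:,:2].mean(0)).T).T
print('plate',g.sum(),X[g].mean(0))
e=cv2.findContours(g.astype('u1'),cv2.RETR_EXTERNAL,cv2.CHAIN_APPROX_NONE)[0];e=max(e,key=len)[:,0];print('plate edge',circ(X[e[:,1],e[:,0],:2]))
b=near(X,c,.025)&(z>.058)&(z<.08)&(V<70);print('knob top',b.sum(),X[b].mean(0),X[b][:,:2].min(0),X[b][:,:2].max(0),circ(X[b][:,:2]) )
q=near(X,c,.04)&(z>.034)&(z<.046)&(V>90)&(S<60);print('collar',q.sum(),circ(X[q][:,:2]))
E
python3 lid.py w3; python3 -c "
from h import *
plan([.45,-.2215,.07])"
```

```text
clock: 8.7
tcp_pos: [0.4491, -0.2211, 0.2318]
tcp_rot: [-0.001, 0.8, 0.6, -0.0]
force: [0.1, -0.1, 0.4]
finger_gap: 1.0
gripper_force: 0.0
plate 5764 [ 0.43648912 -0.22507402  0.01408738]
plate edge [ 0.43677563 -0.22582984  0.05082206]
knob top 723 [ 0.45035495 -0.21951676  0.06579024] [ 0.43634345 -0.23399702] [ 0.46437708 -0.20666119] [ 0.45032615 -0.21961696  0.0098696 ]
collar 571 [ 0.45069759 -0.22094569  0.02286449]
shift [-0.0022  0.0045  0.6481] turn 0 clk 8.75 tcp [ 0.4493 -0.2208  0.232 ] yaw_y -16.28 F [ 1.2 -0.3 -0.8] gap 0.999 q6 -0.27
```

View pics/w3.png

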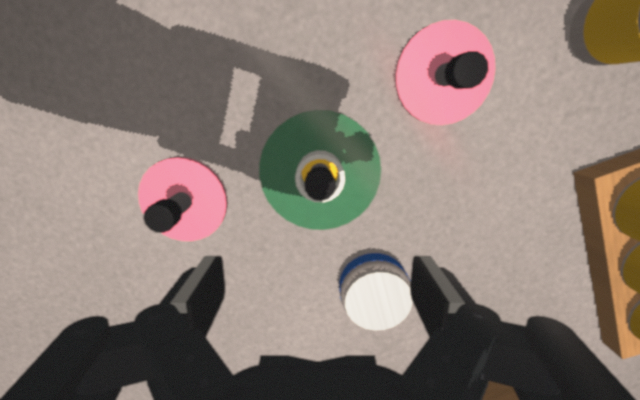

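The wrist view shows the nested stack with its black knob at (319,183); the pink ones are at (165,212) and (465,70). I'll go down and grip the knob just above the collar.

```bash
python3 -m creep '[[0.001,0.003,0.1,0,0],[0,0,0.15,0,0],[0,0,0.15,0,0],[0,0,0.12,0,0.2],[0,0,0.08,0,0.2],[0,0,0.04,0,0.2],[0,0,0.024,0,0.2],[0,0,0,0,0.3],[0,0,0,0,0.45],[0,0,0,0,0.6],[0,0,0,0,0.75],[0,0,0,0,0.8],[0,0,0,0,0.8],[0,0,0,0,0.8],[0,0,0,0,0.8]]' 60
```

```text
clock: 10.62
tcp_pos: [0.4505, -0.2218, 0.0675]
tcp_rot: [0.0, 0.8, 0.6, 0.0]
force: [-1.3, 0.4, 7.2]
finger_gap: 0.329
gripper_force: 58.7
```

```bash
python3 -m creep '[[0,0,-0.01,0,0.8],[0,0,-0.02,0,0.8],[0,0,-0.04,0,0.8],[0,0,-0.08,0,0.8],[0,0,-0.12,0,0.8],[0,0,-0.16,0,0.8],[0,0,-0.14,0,0.8],[0,0,-0.08,0,0.8],[0,0,-0.03,0,0.8],[0,0,0,0,0.8],[0,0,0,0,0.8]]' 60
python3 - <<'E'
from h import *
plan([.5237,.0778,.236])
p,d=camera("wrist");cv2.imwrite("pics/w4.png",p[:,:,::-1])
E
```

```text
clock: 12.0
tcp_pos: [0.4498, -0.2214, 0.2359]
tcp_rot: [-0.001, 0.8, 0.6, -0.0]
force: [-0.3, -0.6, -3.7]
finger_gap: 0.33
gripper_force: 59.5
shift [ 1.2315e+00 -5.2500e-02  2.0000e-04] turn 0 clk 12.0 tcp [ 0.4498 -0.2214  0.2359] yaw_y -16.32 F [-0.3 -0.6 -3.7] gap 0.33 q6 -0.27
```

View pics/w4.png

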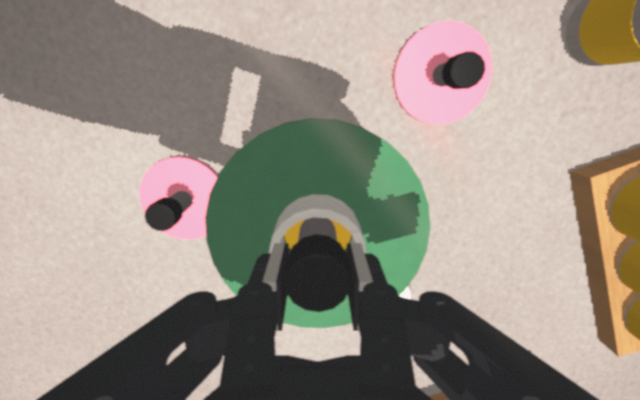

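The picture shows the stack held by its black knob at (318,275), with the collar around it and the green plate level. I'll carry it over the canister.

```bash
python3 -m creep '[[0.06,-0.0053,0,0,0.8],[0.12,-0.0053,0,0,0.8],[0.15,-0.0053,0,0,0.8],[0.15,-0.0053,0,0,0.8],[0.15,-0.0053,0,0,0.8],[0.15,-0.0053,0,0,0.8],[0.15,-0.0053,0,0,0.8],[0.14,-0.0053,0,0,0.8],[0.1,-0.0053,0,0,0.8],[0.06,-0.0053,0,0,0.8],[0,0,0,0,0.8],[0,0,0,0,0.8]]' 60
python3 - <<'E'
from h import *
plan([.5237,.0778,.236]);s=env.observe()
for n in("wrist","top","scene"):
    p,d=camera(n);X=cloud(n,d,s);np.savez(n+"5.npz",p=p,d=d)
    h=hsv(p);H,S,V=[h[...,i].astype(int) for i in range(3)];z=X[...,2];c=s['tcp_pos'][:2]
    g=(H>60)&(H<95)&(S>70)&near(X,c,.09)&(z>.16)&(z<.2)
    if g.sum()<50: print(n,g.sum());continue
    P=X[g];e=max(cv2.findContours(g.astype('u1'),0,1)[0],key=len)[:,0];E_=X[e[:,1],e[:,0]]
    E_=E_[near(E_,c,.08)]
    A=np.c_[P[:,:2]-c,np.ones(len(P))];print(n,len(P),'plane',np.linalg.lstsq(A,P[:,2],rcond=None)[0].round(4),'c66',circ(E_[:,:2],.066)[:2].round(4))
    q=near(X,c,.022)&(z>.222)&(z<.245)&(V<60);print('knob',q.sum(),X[q].mean(0).round(4) if q.sum() else'')
    m=near(X,[.5237,.0778],.08)&(z>.094)&(z<.106)&(V>90)&(S<60);print('rim',m.sum(),circ(X[m][:,:2],.056)[:2] if m.sum()>30 else '')
E
```

```text
clock: 13.55
tcp_pos: [0.5236, 0.0767, 0.2367]
tcp_rot: [-0.0, 0.8, 0.6, -0.0]
force: [0.7, -1.0, -3.6]
finger_gap: 0.331
gripper_force: 59.5
shift [ 0.0043 -0.0008  0.0027] turn 0 clk 13.55 tcp [0.5236 0.0767 0.2367] yaw_y -16.33 F [ 0.7 -1.  -3.6] gap 0.331 q6 0.34
wrist 21085 plane [-0.0018  0.0006  0.1832] c66 [0.521 0.073]
knob 4126 [0.524  0.0807 0.234 ]
rim 0 
top 31
scene 1232 plane [-0.0163  0.0163  0.1831] c66 [0.5256 0.0752]
knob 41 [0.5181 0.067  0.235 ]
rim 202 [0.52408729 0.07632751]
```

```bash
python3 -m creep '[[0,0,0.04,0,0.8],[0,0,0.06,0,0.8],[0,0,0.06,0,0.8],[0,0,0.05,0,0.8],[0,0,0.03,0,0.8],[0,0,0.019,0,0.8],[0,0,0,0,0.8],[0,0,0,0,0.8]]' 60
python3 - <<'E'
from h import *
plan([.5233,.0762,.1555])
p,d=camera("scene");cv2.imwrite("pics/s6.png",cv2.resize(p[130:290,230:450,::-1],None,fx=3.5,fy=3.5,interpolation=2))
E
python3 -m creep '[[0,0,0.008,0,0.8],[0,0,0.008,0,0.8],[0,0,0.004,0,0.8],[0,0,0,0,0.8]]'
```

```text
clock: 14.7
tcp_pos: [0.5241, 0.0772, 0.1724]
tcp_rot: [0.0, 0.8, 0.6, 0.0]
force: [0.1, 0.3, -3.7]
finger_gap: 0.327
gripper_force: 59.5
shift [-0.0049 -0.0018  0.0677] turn 0 clk 14.7 tcp [0.5241 0.0772 0.1724] yaw_y -16.32 F [ 0.1  0.3 -3.7] gap 0.327 q6 0.34
clock: 15.25
tcp_pos: [0.5238, 0.0772, 0.1669]
tcp_rot: [-0.0, 0.8, 0.6, -0.0]
force: [-1.0, -0.4, -3.6]
finger_gap: 0.321
gripper_force: 59.5
```

View pics/s6.png

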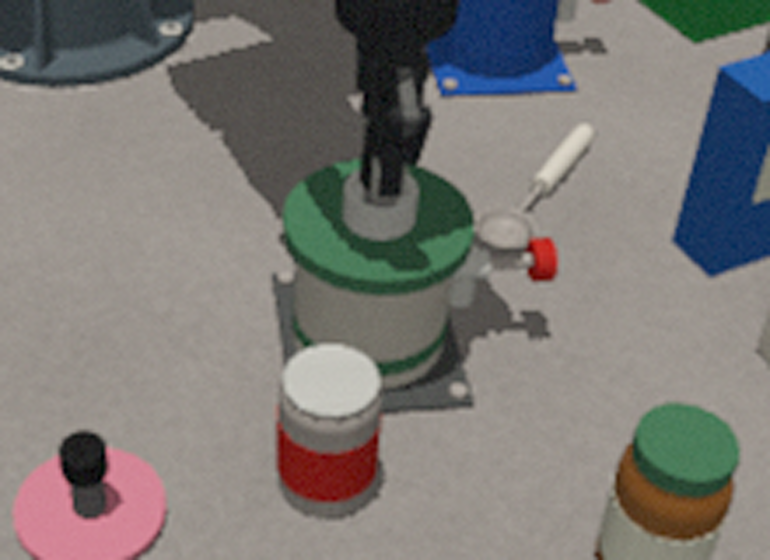

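The crop shows the plate squarely over the canister (plate at (378,225), canister at (372,310)) with the red knob out at (542,258). I'll correct by 1 mm and keep lowering gently.

```bash
python3 -m creep '[[-0.004,0,0.004,0,0.8],[0,0,0.004,0,0.8],[0,0,0.004,0,0.8],[0,0,0.004,0,0.8],[0,0,0,0,0.8]]'
```

```text
clock: 15.88
tcp_pos: [0.5235, 0.0763, 0.163]
tcp_rot: [-0.0, 0.8, 0.6, -0.0]
force: [-0.2, 0.7, -3.4]
finger_gap: 0.329
gripper_force: 59.5
```

```bash
python3 -m creep '[[0,0,0.004,0,0.8],[0,0,0.004,0,0.8],[0,0,0.004,0,0.8],[0,0,0.004,0,0.8],[0,0,0.004,0,0.8],[0,0,0,0,0.8]]';python3 -m creep '[[0,0,0.004,0,0.8],[0,0,0.004,0,0.8],[0,0,0,0,0.8]]'
```

```text
clock: 16.62
tcp_pos: [0.5235, 0.0763, 0.158]
tcp_rot: [-0.0, 0.8, 0.6, -0.0]
force: [0.2, 0.3, -4.3]
finger_gap: 0.329
gripper_force: 59.5
clock: 17.0
tcp_pos: [0.5236, 0.0763, 0.1561]
tcp_rot: [0.0, 0.8, 0.6, 0.0]
force: [1.2, -0.1, -2.5]
finger_gap: 0.33
gripper_force: 59.6
```

```bash
python3 -m creep '[[0,0,0.003,0,0.8],[0,0,0.002,0,0.8],[0,0,0,0,0.8]]'; python3 -m creep '[[0,0,0.003,0,0.8],[0,0,0,0,0.8]]'
```

```text
clock: 17.38
tcp_pos: [0.5237, 0.0763, 0.1555]
tcp_rot: [0.0, 0.8, 0.6, 0.0]
force: [-3.3, -0.3, 7.3]
finger_gap: 0.328
gripper_force: 60.7
clock: 17.62
tcp_pos: [0.5237, 0.0763, 0.1555]
tcp_rot: [0.0, 0.8, 0.6, 0.0]
force: [-6.9, 0.1, 15.6]
finger_gap: 0.328
gripper_force: 61.5
```

Inner seated, at the predicted height. I'll release and check.

```bash
python3 -m creep '[[0,0,-0.003,0,0.8],[0,0,0,0,0.8],[0,0,0,0,0.6],[0,0,0,0,0.4],[0,0,0,0,0.2],[0,0,0,0,0],[0,0,0,0,0],[0,0,0,0,0]]' 20; python3 -m creep '[[0,0,-0.05,0,0],[0,0,-0.1,0,0],[0,0,-0.12,0,0],[0,0,-0.12,0,0],[0,0,0,0,0],[0,0,0,0,0]]'
cat > seat.py <<'E'
from h import *
import sys
plan([.5235,.0763,.15])
for n in("wrist","scene"):
    s=env.observe();p,d=camera(n);X=cloud(n,d,s);c=np.array([.5237,.0770]);cv2.imwrite(f"pics/{sys.argv[1]}{n}.png",p[:,:,::-1])
    h=hsv(p);H,S,V=[h[...,i].astype(int) for i in range(3)];z=X[...,2]
    g=(H>60)&(H<95)&(S>70)&near(X,c,.09)&(z>.095)&(z<.115);P=X[g]
    if len(P)<50: print(n,len(P));continue
    e=max(cv2.findContours(g.astype('u1'),0,1)[0],key=len)[:,0];E_=X[e[:,1],e[:,0]];E_=E_[near(E_,c,.08)]
    A=np.c_[P[:,:2]-c,np.ones(len(P))];print(n,len(P),'plane',np.linalg.lstsq(A,P[:,2],rcond=None)[0].round(4),'c66',circ(E_[:,:2],.066)[:2].round(4))
    q=near(X,c,.03)&(z>.151)&(V<80);print('knob',q.sum(),circ(X[q][:,:2],.0001)[:2].round(4),np.median(X[q][:,2]).round(4))
    a=near(X,c,.035)&(z>.126)&(z<.136)&(V>90)&(S<70);print('collar',a.sum(),circ(X[a][:,:2])[:3].round(4),X[a][:,2].mean().round(4))
    k=((H<8)|(H>172))&(S>140)&(V>50)&near(X,[.555,.185],.06)&(z>.04);k=X[k][:,:2]-c
    for th in(16.3,17.3):
        t=np.radians(th);print('vent',np.percentile(k@[np.sin(t),np.cos(t)],[2,50,98]).round(4),'side',np.median(k@[np.cos(t),-np.sin(t)]).round(4))
E
python3 seat.py w7
```

```text
clock: 18.62
tcp_pos: [0.5235, 0.0763, 0.1548]
tcp_rot: [-0.0, 0.8, 0.6, -0.0]
force: [0.8, 0.9, 0.2]
finger_gap: 0.998
gripper_force: 0.0
clock: 19.38
tcp_pos: [0.5233, 0.0763, 0.2521]
tcp_rot: [-0.0, 0.8, 0.6, -0.0]
force: [-0.2, 0.7, 0.2]
finger_gap: 0.998
gripper_force: 0.0
shift [0.0005 0.0009 0.4085] turn 0 clk 19.38 tcp [0.5233 0.0763 0.2521] yaw_y -16.31 F [-0.2  0.7  0.2] gap 0.998 q6 0.34
wrist 11299 plane [-0.0004  0.0007  0.1041] c66 [0.5187 0.074 ]
knob 9779 [0.5268 0.0874] 0.3116
collar 834 [0.5232 0.077  0.0228] 0.129
vent [0.1144 0.1215 0.1294] side 0.0011
vent [0.1145 0.1215 0.1295] side -0.0011
scene 1162 plane [-0.0118  0.0101  0.1038] c66 [0.5256 0.0748]
knob 317 [0.5361 0.0694] 0.3338
collar 82 [0.5259 0.0752 0.0228] 0.1287
vent [0.1136 0.1189 0.1266] side 0.0128
vent [0.1137 0.1192 0.1268] side 0.0108
```

View pics/w7wrist.png

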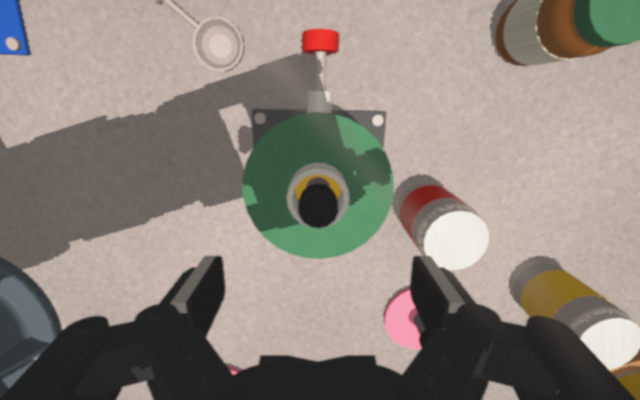

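The lids sit flat: plate top at 104 mm, collar top at 129 mm, vent knob out at image (321,41). Now I'll go back to the vent knob.

```bash
python3 -m creep '[[0.1,0.002,0,0,0],[0.15,0.002,0,0,0],[0.15,0.002,0,0,0],[0.099,0.003,0,0,0],[0,0,0.1,0,0],[0,0,0.15,0,0],[0,0,0.15,0,0],[0,0,0.15,0,0],[0,0,0.1,0,0],[0,0,0.05,0,0],[0,0,0.022,0,0],[0,0,0,0,0.4],[0,0,0,0,0.7],[0,0,0,0,0.8],[0,0,0,0,0.8],[0,0,0,0,0.8]]' 40
```

```text
clock: 21.48
tcp_pos: [0.5608, 0.1955, 0.0726]
tcp_rot: [-0.0, 0.8, 0.6, 0.0]
force: [-3.3, 0.3, 5.9]
finger_gap: 0.36
gripper_force: 39.2
```

```bash
python3 -m creep '[[-0.02,0,0,0,0.8],[-0.02,0,0,0,0.8],[-0.02,0,0,0,0.8],[-0.02,0,0,0,0.8],[-0.015,0,0,0,0.8],[-0.008,0,0,0,0.8],[-0.005,0,0,0,0.8],[0,0,0,0,0.8],[0,0,0,0,0.8]]' 40
```

```text
clock: 22.6
tcp_pos: [0.5533, 0.1714, 0.0726]
tcp_rot: [-0.001, 0.8, 0.599, 0.001]
force: [-3.2, 14.2, 3.5]
finger_gap: 0.357
gripper_force: 39.4
```

```bash
python3 -m creep '[[0.005,0,0,0,0.8],[0,0,0,0,0.4],[0,0,0,0,0],[0,0,0,0,0],[0,0,0,0,0],[0,0,-0.1,0,0],[0,0,-0.2,0,0],[0,0,-0.2,0,0],[0,0,-0.22,0,0],[-0.1,-0.004,0,0,0],[-0.15,-0.004,0,0,0],[-0.152,-0.002,0,0,0],[0,0,0,0,0],[0,0,0,0,0]]'; sed -i 's/(z>.151)&(V<80)/(z>.151)\&(z<.165)\&(V<80)/' seat.py; python3 seat.py w8
```

```text
clock: 24.35
tcp_pos: [0.5231, 0.0752, 0.2519]
tcp_rot: [0.0, 0.8, 0.599, 0.0]
force: [0.4, 0.5, -0.4]
finger_gap: 1.001
gripper_force: 0.0
shift [4.700e-03 3.000e-04 4.076e-01] turn 0 clk 24.35 tcp [0.5231 0.0752 0.2519] yaw_y -16.33 F [ 0.4  0.5 -0.4] gap 1.001 q6 0.34
wrist 11338 plane [-0.0005  0.0003  0.1041] c66 [0.5187 0.0742]
knob 1199 [0.5234 0.0781] 0.154
collar 849 [0.5231 0.077  0.0229] 0.129
vent [0.09   0.0972 0.1045] side 0.0014
vent [0.09   0.0972 0.1044] side -0.0004
scene 1159 plane [-0.0137  0.0084  0.1039] c66 [0.5255 0.0749]
knob 84 [0.5266 0.0743] 0.1537
collar 78 [0.5258 0.0752 0.0226] 0.1287
vent [0.0885 0.0931 0.1017] side 0.0113
vent [0.0886 0.0933 0.1017] side 0.0097
```

View pics/w8wrist.png

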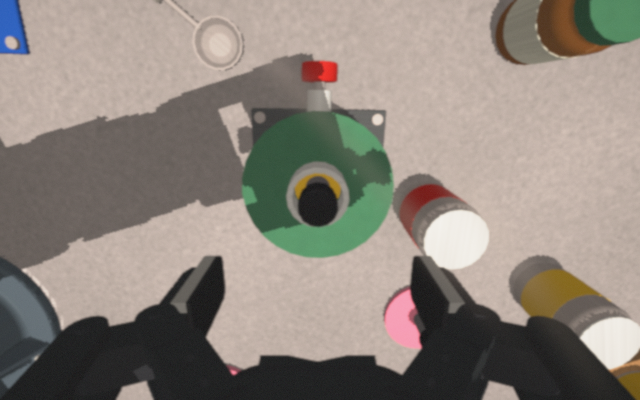

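The vent is home (knob 97 mm from the axis, image (320,71)), the lids are undisturbed, and collar and knob are coaxial. Next I'll grip the collar.

```bash
python3 -m creep '[[0.004,0,0.1,0,0],[0,0,0.15,0,0],[0,0,0.12,0,0],[0,0,0.08,0,0],[0,0,0.03,0,0],[0,0,0.016,0,0],[0,0,0,0,0],[0,0,0,0,0.2],[0,0,0,0,0.3],[0,0,0,0,0.4],[0,0,0,0,0.5],[0,0,0,0,0.6],[0,0,0,0,0.6],[0,0,0,0,0.6]]' 50
```

```text
clock: 26.2
tcp_pos: [0.5234, 0.0758, 0.1284]
tcp_rot: [0.0, 0.8, 0.6, 0.0]
force: [-2.4, -0.6, 6.4]
finger_gap: 0.574
gripper_force: 51.3
```

```bash
python3 -m creep '[[0,0,-0.01,0,0.6],[0,0,-0.01,0,0.6],[0,0,-0.015,0,0.6],[0,0,-0.02,0,0.6],[0,0,-0.02,0,0.6],[0,0,-0.02,0,0.6]]' 50; python3 -m creep '[[0,0,-0.03,0,0.6],[0,0,-0.04,0,0.6],[0,0,-0.04,0,0.6],[0,0,-0.06,0,0.6],[0,0,-0.08,0,0.6],[0,0,-0.08,0,0.6],[0,0,-0.08,0,0.6],[0,0,-0.04,0,0.6],[0,0,-0.02,0,0.6],[0,0,0,0,0.6],[0,0,0,0,0.6],[0,0,0,0,0.6]]' 50
python3 - <<'E'
from h import *
plan([.5234,.0758,.27])
p,d=camera("scene");X=cloud("scene",d);h=hsv(p);H,S,V=[h[...,i].astype(int) for i in range(3)];z=X[...,2];c=[.5237,.077]
for nm,q in dict(yellow=(H>18)&(H<35)&(S>120)&near(X,c,.06)&(z>.07)&(z<.12),knob=near(X,c,.03)&(z>.145)&(z<.165)&(V<80)).items():
    P=X[q];print(nm,len(P));
    if len(P)>20:print(P.mean(0).round(4),np.linalg.lstsq(np.c_[P[:,:2]-c,np.ones(len(P))],P[:,2],rcond=None)[0].round(3))
cv2.imwrite("pics/s9.png",cv2.resize(p[80:280,230:450,::-1],None,fx=2.9,fy=2.9,interpolation=2))
E
```

```text
clock: 26.95
tcp_pos: [0.5232, 0.0759, 0.1519]
tcp_rot: [0.0, 0.8, 0.6, 0.0]
force: [0.1, 0.3, -2.6]
finger_gap: 0.569
gripper_force: 51.8
clock: 28.45
tcp_pos: [0.523, 0.0759, 0.2686]
tcp_rot: [-0.0, 0.8, 0.6, -0.0]
force: [-0.4, -0.0, -1.6]
finger_gap: 0.572
gripper_force: 51.9
shift [ 0.0001  0.0016 -0.0057] turn 0 clk 28.45 tcp [0.523  0.0759 0.2686] yaw_y -16.31 F [-0.4 -0.  -1.6] gap 0.572 q6 0.34
yellow 665
[0.5289 0.0727 0.0971] [0.004 0.001 0.097]
knob 106
[0.5285 0.0736 0.1525] [-0.134  0.054  0.153]
```

View pics/s9.png

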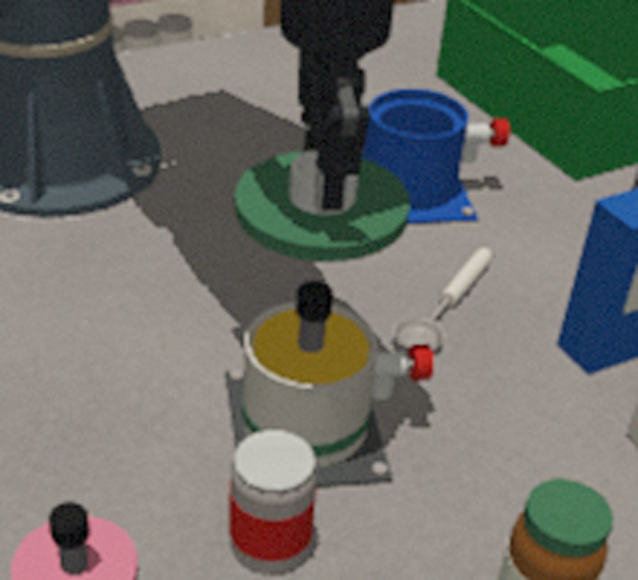

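The crop shows the yellow inner lid level in the canister at (312,345), its top at 97 mm (seated). The green lid is held level 14 cm above its seat at (322,205), and the vent knob is home at (422,362). I'll hand in.

```bash
python3 -c "
from rig import env
print(env.job_done())"
```

```text
the job is handed in; nothing more can be done
None
```

The job is handed in at about 28.5 s; no verdict came back. My last picture showed the vent knob home, the yellow inner lid seated level, and the green outer lid held level about 14 cm above its seat.

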